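# Wind the bench timer and press the casting flask shut

## Robot

A 6-joint arm with a two-finger parallel gripper is mounted at the origin on the work surface. World frame = base frame: x ahead of the robot, y to its left, z up, the work surface at z = 0. Lengths are in m, angles in rad, forces in N, time in s.
With the tool pointing down it reaches from about 0.4 to 0.825 m from the base axis. Payload 7 kg.
Tool frame: the origin (TCP) lies on the centre line of the jaws, within the pads' length; the fingertips stand 17 mm ahead of it and the grasp point (between the pads) lies 2 mm behind it; z points along the fingers, y is the line along which they close (so a half turn about z gives the same grasp; the last joint's range is limited). The gripper opens to 85 mm and grips with 20 to 120 N. Pads are 22 mm wide; open, the fingers measure 114 mm over their backs; the gripper's body (76 mm by 85 mm) begins 54 mm behind the grasp point. The pads swing forward as they close: fully open they stand 13 mm farther back than shut.
Start: joints at [-0.826, 0.359, 0.012, 0, -1.224, -0.288], TCP at [0.298, -0.606, 0.248] pointing down, gripper open.
Joint ranges: [-3.07, 3.07], [-1.43, 2.12], [-1.02, 1.25], [-3.03, 1.67], [-3.05, -0], [-3.03, 3.03]. Speed limits (rad/s): [2.39, 2.39, 3.01, 3.14, 3.14, 3.14].

## Interface

Orientations are given as a unit quaternion [w, x, y, z].
In Python, from rig import arm gives the robot as it stands.
- The arm moves only by the tool servo_tool, never from a script. Its argument "commands" is one flat list of numbers, 5 for each row, row after row: the shift along the tool's x, y, z in cm, then the turn about the tool's z in degrees, then the closure, from -1 (fully open) to 1 (shut). A call has 1 to 10 rows; each row shifts and turns the commanded pose from where the row before left it, along the tool's axes as they then stand; what a row does not reach is not made up. A row lasts 1/10 s, in which the tool goes at most 50 mm and 8.59 degrees, less where a joint would pass 70% of its speed; a pose out of reach is approached as far as the arm can. A call with a gripper value outside its range is refused whole. The fingers move at their own pace and stop on an object; "grip_force" is the grip in N (left out, the last holds). Time passes only in rows, so rows that do not move let the fingers close. It gives the time, the measured TCP pose, the force, the opening and the grip force at its end, in the units of the state.
- arm.get_obs(): the state, without advancing time (a new reading comes with each control period).
- arm.get_image(name): name is "scene" or "top" or "wrist"; returns the picture (400x640x3 uint8, red, green, blue); there is no depth.
- arm.get_calibration(name): a dict with "intrinsics" (3x3 intrinsics, pixels), "T" (4x4, takes a point from camera to world coordinates); the wrist camera has in their place "tool_from_camera" (4x4, takes a point from camera to tool coordinates, whose origin is the TCP and whose axes are the flange's). Camera axes: x right, y up, looking along -z (the intrinsics and any distortion apply to the point x, -y, -z); pixel columns grow to the right and rows downward; lengths in m; the calibration is good to about 2 mm. A picture is of the moment at which its call begins: read the wrist's pose just before it. get_calibration takes no time and is no camera call.
- arm.job_done(): hands the job in; it is judged then, once.
Trained networks look in the newest picture that a camera, given by its name, has taken for a name from the list of things; names that differ only in an ending like _2 or _b are one class to them, and where a whole thing is asked for, a point or a joint stands for the part that bears it (a point fixed in the world has none). Each returns a list of dicts, best first, with "confidence" (0 to 1); they miss things now and then, are a little off and sometimes report something else, mostly with a low value. They report only what shows in the picture. A call takes as long as a camera call. They do not tell look-alikes from the thing itself.
- arm.outline_of(camera, thing): "pixels" (400x640 bool, what is visible of it) and "xy" ([column, row] in pixels, amid what is visible of it).
The state is a dict: "t": time; "joints": joint angles; "joint_vel": joint speeds; "joint_torque": joint torques, N m; "tool_pos": TCP position; "eef_rot": TCP orientation; "ft_force": force on the tool from outside, world axes, zero at the start; "moment": the same for the moment, N m; "gripper_width": finger opening in m; "finger_force": force on a finger pad.
Only numpy, scipy, OpenCV 4.12 (cv2) and the standard library are available. Lean on these libraries where they do the work, as an engineer would, in place of code of your own. Each camera call takes 0.05 s, during which the arm holds its last target. There are 200 camera calls.

## Task

Start the pressing time by winding the bench timer's key clockwise, a part turn at a time, right up to its stop. Then set the flask's cover on the two dowels of its base, rounded end over rounded end, press the halves fully shut against the spring, and finish while still holding them pressed together with the gripper. Leave the other things on the bench where they stand.

Things in the scene. Friction and masses are not known exactly. Their poses are not given: they have to be found in the camera images.
- flask_base: lower half of an aluminium dental casting flask, bolted to the bench. From above a D, straight back and rounded end: 74 mm long (x -30 to +44 mm from its origin, rounded end at +x), 96 mm wide (y +-48), 36 mm high; flat top = seam. Origin at the bench surface, z up. A low steel bracket (10 mm high) sticks out 35 mm at its back. Base, cover and timer swap places from run to run
- base_dowel (a point): foot of the base's left dowel (x = -14, y = +36 mm, at seam height 36 mm); the right one is at y = -36 mm. Steel, 8 mm in diameter, standing 18 mm above the seam, the last 6 mm tapered to a 3 mm tip
- base_seam (a point): point on the base's seam plane, 36 mm straight above the origin of flask_base, same axes: the cover's origin belongs here. A sprung steel ejector pad 32 mm across stands 6 mm proud here and keeps a cover merely laid on 6 mm open: 7 N to start, 12 N to push flush (the cover's weight, 2.6 to 4.4 N, helps); it lifts the cover again as soon as the push ends
- base_nose (a point): point on the seam plane at the middle of the base's rounded end (x = +44 mm)
- flask_cover: loose aluminium cover of the flask, about 0.36 kg, lying seam down on the bench; same D outline as the base (x -30 to +44, y +-48 mm, rounded end at +x), plate 20 mm thick. Origin in its underside (seam face), z up. Two through holes, 10.5 mm in diameter, at x = -14, y = +-36 mm take the dowels
- cover_grip (a point): point in the cover's grip rib, 40 mm above the underside, over the origin, axes as the cover's. The rib is a straight bar 46 mm long along x, 18 mm wide along y, from 20 mm (plate top) to 48 mm above the underside, centred on the origin
- cover_nose (a point): point on the underside at the middle of the cover's rounded end (x = +44 mm)
- timer: white square wind-up bench timer, 84 x 84 mm, 44 mm high with a 4 mm grey dial on top, fixed to the bench. Origin at the centre of its underside, z up. The steel wing key stands in its middle
- key (a joint): turn of the timer's key, rad: 0 is run down, 3.0 is fully wound at its stop; grows clockwise seen from above; starts between 0 and 0.7. Sprung, but it stays where it is left; takes 0.12 to 0.18 N m to wind. At 0 the wings lie along the timer's x axis, at value q at (timer yaw - q)
- key_grip (a point): point on the key's axis 72 mm above the bench; its x axis lies along the wings. The key's grip is a flat upright plate 44 mm long, 10 mm thick, from 56 to 86 mm above the bench
- bottle_a: amber glass bottle with a white cap, 40 mm across, 75 mm tall; origin at the centre of its underside; bystander, at y about -0.135 between the working places
- bottle_b: a second amber bottle of the same size, standing far out on the bench; origin at the centre of its underside; bystander
- cast: plaster dental cast with a row of teeth, 55 x 62 x 30 mm; origin at the centre of its underside; bystander
- tub: white plastic jar, 48 mm across and 48 mm tall; origin at the centre of its underside; bystander, at y about +0.135 between the working places
- wax_knife: slim wax knife with a dark wooden handle and a steel blade, 170 mm long, lying crosswise close to the robot; origin at its middle; bystander
- tin: flat round steel tin, 52 mm across, 20 mm tall; origin at the centre of its underside; bystander
- wax_box: small cardboard box 50 x 75 x 30 mm; origin at the centre of its underside; bystander
Mind the look-alikes: they are no part of the job. What is shaped like the flask_cover but blue or green is not meant.

How it is judged:
By the outcome, as a careful person would: the job done as asked, in the order asked, and still so for the second after the job is handed in, while the arm keeps its last pose, push and grip.
It also fails if it takes over 67 s, if anything falls off the work surface, if the arm or the gripper's body presses on something with over 40 N, if the wrist force passes 120 N, or if a joint passes its speed limit or range.

## Working session

There is one attempt and no reset: what is moved stays moved. The work goes in short steps, Python scripts to look and compute and a tool call to move; the robot and the scene stay as the last step left them, time stands still between calls to the robot, and variables do not carry over. Pictures are saved under pics/ and viewed, at most 10 in all, crops included, and the job is handed in when it is done.

Besides the shell and the picture viewer there is one more tool, called after ">>>" as name(argument=value, ...) on one line, values as JSON. servo_tool: Moves the arm, as the interface text tells. Its arguments: {"type":"object","properties":{"commands":{"type":"array","items":{"type":"number"}},"grip_force":{"type":"number"}},"required":["commands"]}

```bash
ls; mkdir -p pics; python3 - <<'E'
from rig import arm
import cv2,numpy as np
o=arm.get_obs(); print({k:np.round(v,3) for k,v in o.items()})
for c in("top","scene"):
    im=arm.get_image(c); cv2.imwrite(f"pics/{c}0.png",im[:,:,::-1])
    k=arm.get_calibration(c); print(c,{a:np.round(b,3) for a,b in k.items()})
    for n in("flask_base","flask_cover","timer","key","bottle_a","tub"):
        for d in arm.outline_of(c,n)[:4]: print(c,n,round(d["confidence"],2),np.round(d["xy"]),d["pixels"].sum())
print({a:np.round(b,3) for a,b in arm.get_calibration("wrist").items()})
E
```

```text
pics
{'t': np.float64(0.0), 'joints': array([-0.826,  0.359,  0.011, -0.   , -1.224, -0.288]), 'joint_vel': array([ 0.   ,  0.   ,  0.   , -0.   , -0.001, -0.001]), 'joint_torque': array([-0.0000e+00, -5.8332e+01,  2.9341e+01,  6.9370e+00, -6.0000e-03,
       -0.0000e+00]), 'tool_pos': array([ 0.297, -0.605,  0.247]), 'eef_rot': array([-0.   , -0.226,  0.974,  0.001]), 'ft_force': array([-0.601, -0.132, -0.352]), 'moment': array([-0.036, -0.119, -0.019]), 'finger_force': np.float64(0.0), 'gripper_width': np.float64(0.086)}
top {'intrinsics': array([[378.806,   0.   , 317.788],
       [  0.   , 378.806, 194.411],
       [  0.   ,   0.   ,   1.   ]]), 'T': array([[-0.029,  0.988, -0.149,  0.366],
       [-1.   , -0.03 , -0.004,  0.091],
       [-0.008,  0.149,  0.989,  0.99 ],
       [ 0.   ,  0.   ,  0.   ,  1.   ]])}
top flask_base 0.71 [457. 192.] 1439
top flask_cover 0.9 [176. 126.] 1033
top flask_cover 0.87 [236. 182.] 1056
top flask_cover 0.86 [171. 178.] 1082
top flask_cover 0.76 [174. 246.] 1182
top timer 0.94 [352. 187.] 1139
top timer 0.71 [357. 186.] 95
top key 0.62 [253. 10
[... 447 characters left out ...]
ene flask_cover 0.68 [423. 182.] 558
scene flask_cover 0.65 [451. 265.] 1030
scene flask_cover 0.62 [455. 223.] 815
scene flask_cover 0.59 [440. 308.] 1314
scene timer 0.81 [288. 209.] 915
scene key 0.63 [298. 273.] 385
scene key 0.44 [290. 198.] 189
scene bottle_a 0.92 [297. 276.] 343
scene bottle_a 0.74 [237. 270.] 328
scene bottle_a 0.58 [249. 195.] 278
scene tub 0.88 [332. 224.] 333
{'intrinsics': array([[279.592,   0.   , 318.526],
       [  0.   , 279.592, 198.687],
       [  0.   ,   0.   ,   1.   ]]), 'tool_from_camera': array([[ 0.   ,  0.95 ,  0.311,  0.08 ],
       [ 1.   , -0.   ,  0.001, -0.002],
       [ 0.001,  0.311, -0.95 , -0.125],
       [ 0.   ,  0.   ,  0.   ,  1.   ]])}
```

View pics/top0.png

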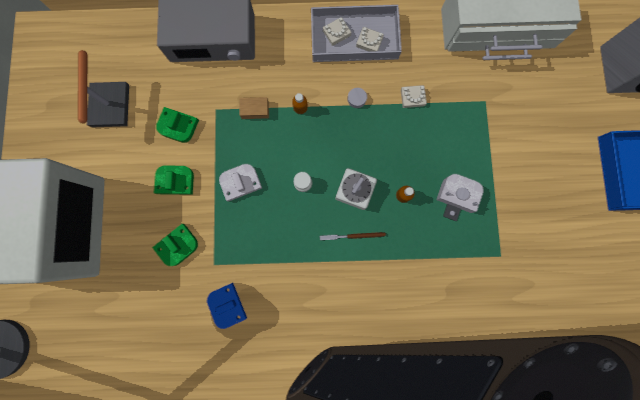

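View pics/scene0.png

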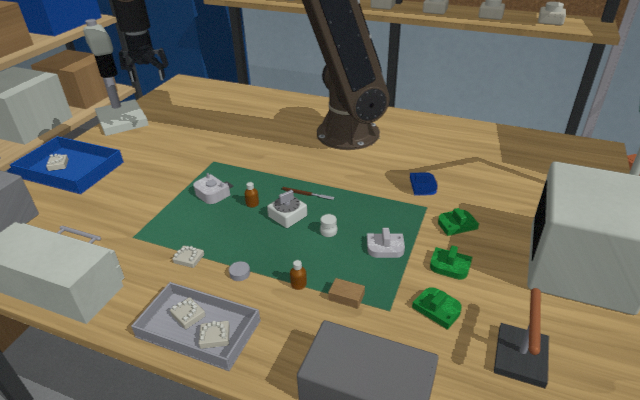

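The top view shows the grey cover at (240,182), its key-bearing timer at (356,188) and the base at (461,192), with its bracket at (453,212) so its rounded end faces up-image. The green and blue covers are decoys. Next I'll get rough positions.

```bash
cat > h.py <<'E'
from rig import arm
import cv2,numpy as np
from scipy.spatial.transform import Rotation as R
def tool(o):
    T=np.eye(4);q=o["eef_rot"];T[:3,:3]=R.from_quat([q[1],q[2],q[3],q[0]]).as_matrix();T[:3,3]=o["tool_pos"];return T
def camT(c,o=None):
    k=arm.get_calibration(c)
    return k["intrinsics"],(k["T"] if c!="wrist" else tool(o)@k["tool_from_camera"])
def ray(K,T,px,z):
    px=np.atleast_2d(px).astype(float)
    d=np.c_[(px[:,0]-K[0,2])/K[0,0],-(px[:,1]-K[1,2])/K[1,1],-np.ones(len(px))]@T[:3,:3].T
    return T[:3,3]+d*((z-T[2,3])/d[:,2])[:,None]
def proj(K,T,P):
    p=(np.atleast_2d(P)-T[:3,3])@T[:3,:3]
    return np.c_[K[0,0]*p[:,0]/-p[:,2]+K[0,2],-K[1,1]*p[:,1]/-p[:,2]+K[1,2]]
def yaw(o): # world heading of tool x
    T=tool(o);return np.degrees(np.arctan2(T[1,0],T[0,0]))
def delta(o,P,yawx=None):
    """cm in tool axes to bring TCP to P; deg turn about tool z (down) so tool x heads to yawx"""
    T=tool(o);d=T[:3,:3].T@(np.array(P)-T[:3,3])*100
    t=None if yawx is None else -((yawx-yaw(o)+180)%360-180)
    return np.round(d,2),t
E
python3 - <<'E'
from h import *
K,T=camT("top")
for n,p,z in(("cover",(240,182),.03),("timer",(356,188),.046),("base",(461,192),.036),("bracket",(453,213),.01),("bottle",(404,193),.05),("tub",(303,182),.04)):
    print(n,ray(K,T,p,z)[0].round(3))
o=arm.get_obs();print(yaw(o),tool(o).round(3))
E
```

```text
cover [0.549 0.294 0.03 ]
timer [ 0.522 -0.002  0.046]
base [ 0.505 -0.269  0.036]
bracket [ 0.454 -0.254  0.01 ]
bottle [ 0.505 -0.121  0.05 ]
tub [0.542 0.131 0.04 ]
-153.82804393817912 [[-0.897 -0.441  0.     0.298]
 [-0.441  0.897 -0.    -0.606]
 [-0.    -0.    -1.     0.248]
 [ 0.     0.     0.     1.   ]]
```

>>> servo_tool(commands=[-3.3,2,0.3,0,-1,-3.3,2,0.3,0,-1,-3.3,2,0.3,0,-1,-3.3,2,0.3,0,-1,-3.3,2,0.3,0,-1,-3.3,2,0.3,0,-1,-3.3,2,0.3,0,-1,-3.3,2,0.3,0,-1,-3.3,2,0.3,0,-1,-3.3,2,0.3,0,-1])

```text
t: 1.7
tool_pos: [0.5064, -0.2793, 0.2185]
eef_rot: [0.0, -0.226, 0.974, -0.0]
ft_force: [0.5, -0.5, 0.7]
gripper_width: 0.0858
finger_force: 0.0
```

```bash
python3 - <<'E'
from h import *
o=arm.get_obs();im=arm.get_image("wrist");cv2.imwrite("pics/w1.png",im[:,:,::-1])
print(o["t"],o["tool_pos"],yaw(o))
K,T=camT("wrist",o)
for n in("flask_base","base_dowel","bottle_a"):
    for d in arm.outline_of("wrist",n)[:3]: print(n,d["confidence"],d["xy"],d["pixels"].sum(), ray(K,T,d["xy"],.036))
E
```

```text
1.7 [ 0.50635198 -0.27931562  0.21849353] -153.82242390233475
flask_base 0.78 [328.5, 175.6] 6188 [[ 0.49647736 -0.27382404  0.036     ]]
base_dowel 0.77 [325.9, 177.6] 6164 [[ 0.49983816 -0.27541407  0.036     ]]
bottle_a 0.73 [430.5, 229.5] 1488 [[ 0.50159287 -0.13411441  0.036     ]]
```

View pics/w1.png

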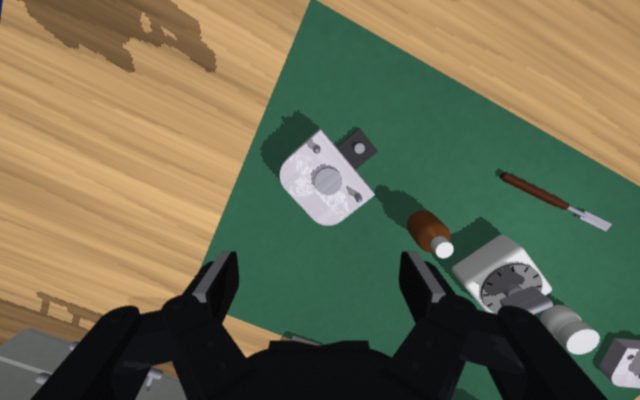

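The wrist picture shows the base with dowels near (316,147) and (355,193), pad at (327,180) and bracket at (357,150). The bottle is at (432,235) and the timer at (505,275), its key partly hidden.

```bash
python3 - <<'E'
from h import *
o=arm.get_obs();K,T=camT("wrist",o)
a=ray(K,T,[(316,149),(353,191)],.045); pad=ray(K,T,(327,180),.042)
print(a.round(3),pad.round(3),o["joints"].round(3)); d=a[1]-a[0]; 
print("yaw if a0 right", np.degrees(np.arctan2(-d[0],d[1])), "other",np.degrees(np.arctan2(d[0],-d[1])))
E
```

```text
[[ 0.474 -0.301  0.045]
 [ 0.498 -0.243  0.045]] [[ 0.5   -0.275  0.042]] [-0.167  0.223 -0.25   0.    -1.098 -0.945]
yaw if a0 right -22.251479981169567 other 157.74852001883045
```

>>> servo_tool(commands=[0,0,1,7.7,-1,0,0,1,7.7,-1,0,0,1,7.7,-1,0,0,1,7.7,-1,0,0,1,7.7,-1,0,0,1,7.7,-1,-1,0,1,0,-1,-1.3,0.2,1,0,-1,0,0,1.5,0,-1,0,0,0,0,-1])

```text
t: 2.9
tool_pos: [0.5276, -0.287, 0.1208]
eef_rot: [-0.002, 0.173, 0.985, 0.0]
ft_force: [-0.4, 0.6, -0.5]
gripper_width: 0.0851
finger_force: 0.0
```

```bash
python3 - <<'E'
from h import *
o=arm.get_obs();im=arm.get_image("wrist");print(o["t"],o["tool_pos"],yaw(o),o["joints"].round(2))
c=im[60:300,160:480];cv2.imwrite("pics/w2.png",cv2.resize(c,None,fx=2.5,fy=2.5,interpolation=cv2.INTER_CUBIC)[:,:,::-1])
d=arm.outline_of("wrist","flask_base")[0];np.save("base_mask.npy",d["pixels"]);np.save("base_im.npy",im);np.save("base_T.npy",camT("wrist",o)[1]);np.save("base_tool.npy",tool(o));print(d["xy"],d["confidence"])
E
```

```text
2.9 [ 0.52761956 -0.28700031  0.1208324 ] 160.09551588985207 [-0.17  0.35 -0.32 -0.   -0.91 -1.74]
[327.3, 170.6] 0.62
```

View pics/w2.png

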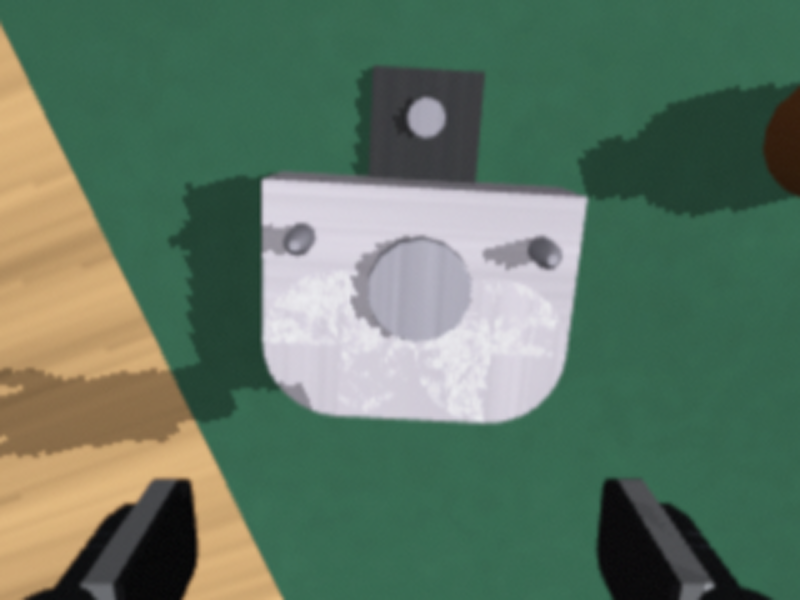

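The close view (crop scale 2.5, offset 160,60) shows the base's back corners at (263,180) and (586,195), the front edge through (335,415)–(495,423), and the pad centre at (420,288).

```bash
cat >> h.py <<'E'
from scipy.optimize import least_squares
def fit(K,T,px,pts,x0):
    """pose (x,y,yaw deg) on bench from pixels of model points (nan coordinate = free in that axis)"""
    px=np.array(px,float);pts=np.array(pts,float)/1000
    w=np.vstack([ray(K,T,p,q[2])[0,:2] for p,q in zip(px,pts)])
    def f(v):
        c,s=np.cos(v[2]),np.sin(v[2]);l=(w-v[:2])@np.array([[c,-s],[s,c]])
        e=(l-pts[:,:2])*1000;return e[~np.isnan(e)]
    r=least_squares(f,[x0[0],x0[1],np.radians(x0[2])]);return np.r_[r.x[:2],np.degrees(r.x[2])],r.fun.round(2)
E
python3 - <<'E'
from h import *
K=arm.get_calibration("wrist")["intrinsics"];T=np.load("base_T.npy")
c=np.array([(263,180),(586,195),(340,415),(490,422),(420,288),(263,300),(573,300)]);px=(c+.5)/2.5-.5+[160,60]
n=np.nan
v,e=fit(K,T,px,[(-30,-48,36),(-30,48,36),(44,n,36),(44,n,36),(0,0,42),(n,-48,36),(n,48,36)],(.5,-.275,-20))
print(v.round(4),e); np.save("base_pose.npy",v)
R2=R.from_euler('z',v[2],degrees=True).as_matrix()
for y in(36,-36):
  for z in(36,54):
    q=R2@np.array([-14,y,z])/1000+[v[0],v[1],0];print(((proj(K,T,q)[0]-[160,60])*2.5).round(0))
B=np.load("base_tool.npy");print("tool rel base", (np.linalg.inv(np.block([[R2,np.array([[v[0]],[v[1]],[0]])],[np.zeros((1,3)),1]]))@B).round(4))
E
```

```text
[  0.5014  -0.2717 -22.5977] [ 0.37  0.49  0.2  -0.37  0.06  0.22 -0.85  0.06  0.06 -0.24]
[540. 246.]
[553. 257.]
[301. 234.]
[293. 245.]
tool rel base [[-9.989e-01 -4.700e-02 -3.600e-03  3.010e-02]
 [-4.700e-02  9.989e-01 -4.000e-04 -4.100e-03]
 [ 3.600e-03 -3.000e-04 -1.000e+00  1.208e-01]
 [ 0.000e+00  0.000e+00  0.000e+00  1.000e+00]]
```

>>> servo_tool(commands=[0,0,-3,0,-1,0,0,-3,0,-1,1,4,0,0,-1,1,4,0,0,-1,1,4,0,0,-1,1,4,0,0,-1,1,4,0,0,-1,1.2,3.5,0,0,-1,1.2,3.3,0,0,-1,0,0,0,0,-1])

```text
t: 4.0
tool_pos: [0.5511, -0.0062, 0.1847]
eef_rot: [0.001, 0.171, 0.985, 0.001]
ft_force: [0.3, 0.5, 0.2]
gripper_width: 0.0856
finger_force: 0.0
```

```bash
python3 - <<'E'
from h import *
o=arm.get_obs();im=arm.get_image("wrist");print(o["t"],o["tool_pos"],yaw(o),o["joints"].round(2))
c=im[60:300,160:480];cv2.imwrite("pics/w3.png",cv2.resize(c,None,fx=2.5,fy=2.5,interpolation=cv2.INTER_CUBIC)[:,:,::-1])
np.save("tim_T.npy",camT("wrist",o)[1])
E
```

```text
4.0 [ 0.55109276 -0.00621926  0.1846545 ] 160.25958802263645 [ 0.34  0.21 -0.35  0.   -1.01 -2.26]
```

View pics/w3.png

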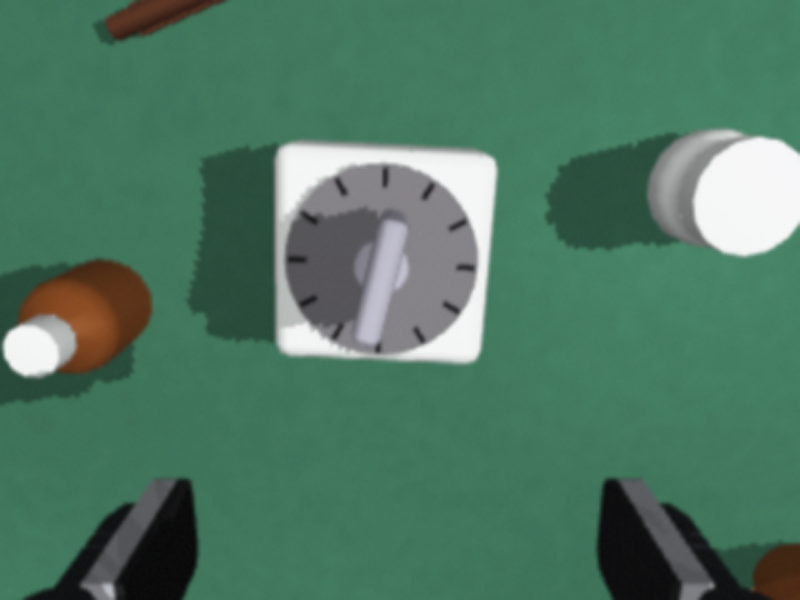

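The timer's corners are at (277,143), (496,153), (479,362) and (278,353) in the crop. The key's top edge runs from (396,222) to (369,342), and the tub at (750,195) and bottle at (40,345) stand clear.

```bash
python3 - <<'E'
from h import *
o=arm.get_obs()
K=arm.get_calibration("wrist")["intrinsics"];T=np.load("tim_T.npy")
f=lambda c:(np.array(c)+.5)/2.5-.5+[160,60]
cs=ray(K,T,f([(276,143),(497,152),(480,363),(278,354)]),.044);k=ray(K,T,f([(396,220),(369,343)]),.086)
print(cs.mean(0),k.mean(0),np.linalg.norm(k[0]-k[1]))
A=lambda d:np.degrees(np.arctan2(d[1],d[0]))
print("edges",[round(A(cs[(i+1)%4]-cs[i])%90,1) for i in range(4)],"key",A(k[0]-k[1]))
a=A(k[0]-k[1]);print("q",(np.mean([A(cs[(i+1)%4]-cs[i])%90 for i in range(4)])-a)%90)
kp=k.mean(0);
for z in(.16,.078):print(delta(o,[kp[0],kp[1],z],a))
E
```

```text
[ 0.52315635 -0.00309923  0.044     ] [ 0.52350232 -0.002651    0.086     ] 0.04202830647970112
edges [np.float64(68.0), np.float64(68.0), np.float64(67.5), np.float64(67.7)] key 147.77612552164723
q 10.054952113194844
(array([ 2.75, -0.46,  2.45]), np.float64(12.454180165583324))
(array([ 2.77, -0.47, 10.65]), np.float64(12.454180165583324))
```

>>> servo_tool(commands=[1.4,-0.23,1.2,0,-1,1.36,-0.23,1.2,0,-1,0,0,0,-8.4,-1,0,0,0,-8.4,-1,0,0,0,-8.4,-1,0,0,0,-8.4,-1,0,0,0,-8.4,-1,0,0,0,-8.4,-1,0,0,0,-8.4,-1,0,0,0,-8.4,-1], grip_force=60)

```text
t: 5.05
tool_pos: [0.5231, -0.0053, 0.1601]
eef_rot: [0.001, -0.403, 0.915, -0.0]
ft_force: [-0.8, -0.6, -0.2]
gripper_width: 0.0853
finger_force: 0.0
```

>>> servo_tool(commands=[0,0,0,-8.4,-1,0,0,0,-8.4,-1,0,0,0,-8.4,-1,0,0,0,-8.4,-1,0,0,0,-8.4,-1,0,0,0,-8.4,-1,0,0,0,-8.4,-1,0,0,0,-8.4,-1,0,0,0,-8.4,-1,0,0,0,-8.4,-1])

```text
t: 6.05
tool_pos: [0.5231, -0.0053, 0.16]
eef_rot: [-0.0, 0.912, -0.411, 0.0]
ft_force: [0.1, 0.1, -0.7]
gripper_width: 0.0851
finger_force: 0.0
```

>>> servo_tool(commands=[0,0,0,-8,-1,0,0,0,-8,-1,0,0,0,0,-1])

```text
t: 6.35
tool_pos: [0.523, -0.0052, 0.16]
eef_rot: [-0.0, 0.96, -0.282, 0.0]
ft_force: [0.3, -0.8, 0.1]
gripper_width: 0.0849
finger_force: 0.0
```

```bash
python3 - <<'E'
from h import *
o=arm.get_obs();print(o["t"],o["tool_pos"],yaw(o),o["joints"].round(2),delta(o,[.5233,-.0029,.075],147.8-180))
E
```

```text
6.35 [ 0.52304079 -0.00524011  0.15995032] -32.715284349033155 [ 0.37  0.19 -0.44  0.   -0.94  0.63] (array([-0.11, -0.21,  8.5 ]), np.float64(-0.515284349033152))
```

>>> servo_tool(commands=[-0.1,-0.2,2,-0.5,-1,0,0,3,0,-1,0,0,3,0,-1,0,0,0.5,0,-1,0,0,0,0,1,0,0,0,0,1,0,0,0,0,1,0,0,0,0,1,0,0,0,0,1,0,0,0,0,1], grip_force=20)

```text
t: 7.35
tool_pos: [0.5232, -0.0023, 0.0751]
eef_rot: [-0.0, 0.96, -0.278, 0.0]
ft_force: [-1.5, -0.8, 5.7]
gripper_width: 0.0098
finger_force: 23.4
```

```bash
python3 - <<'E'
from h import *
o=arm.get_obs();print(o["t"],o["tool_pos"],yaw(o),o["ft_force"].round(2),o["moment"].round(3),o["gripper_width"],o["finger_force"],(tool(o)[:3,:3].T@o["ft_force"]).round(2))
E
```

```text
7.35 [ 0.52322643 -0.00231361  0.07509164] -32.32832868232516 [-1.55 -0.85  5.7 ] [-0.337  0.563 -0.137] 0.00977632496843043 23.383896946907043 [-0.85  1.54 -5.7 ]
```

>>> servo_tool(commands=[0,0,0,0,1,0,0,0,7,1,0,0,0,7,1,0,0,0,7,1,0,0,0,7,1,0,0,0,7,1,0,0,0,7,1,0,0,0,7,1,0,0,0,6,1,0,0,0,0,1], grip_force=60)

```text
t: 8.35
tool_pos: [0.5234, -0.0023, 0.0752]
eef_rot: [-0.0, 0.722, -0.692, 0.0]
ft_force: [-1.9, -1.1, 8.0]
gripper_width: 0.0088
finger_force: 61.4
```

```bash
python3 - <<'E'
from h import *
o=arm.get_obs();print(o["t"],o["tool_pos"],yaw(o),o["ft_force"].round(2),o["moment"].round(3),o["gripper_width"],o["finger_force"])
E
```

```text
8.35 [ 0.52337336 -0.00225871  0.07519877] -87.51769366081888 [-1.93 -1.12  8.03] [-0.298  0.584 -0.088] 0.008842569971986092 61.44842505455017
```

>>> servo_tool(commands=[0,0,0,7,1,0,0,0,7,1,0,0,0,7,1,0,0,0,7,1,0,0,0,7,1,0,0,0,7,1,0,0,0,7,1,0,0,0,7,1,0,0,0,0,1])

```text
t: 9.25
tool_pos: [0.5235, -0.0023, 0.0752]
eef_rot: [0.001, -0.313, 0.95, -0.0]
ft_force: [-0.7, -0.3, 6.8]
gripper_width: 0.0091
finger_force: 61.3
```

>>> servo_tool(commands=[0,0,0,6,1,0,0,0,6,1,0,0,0,6,1,0,0,0,6,1,0,0,0,6,1,0,0,0,6,1,0,0,0,6,1,0,0,0,0,1])

```text
t: 10.05
tool_pos: [0.5235, -0.0024, 0.0752]
eef_rot: [0.001, 0.048, 0.999, -0.0]
ft_force: [0.1, -2.5, 6.4]
gripper_width: 0.0089
finger_force: 61.3
```

```bash
python3 - <<'E'
from h import *
o=arm.get_obs();print(o["t"],o["tool_pos"],yaw(o),o["ft_force"].round(2),o["moment"].round(3),o["gripper_width"],o["finger_force"],o["joints"].round(2))
E
```

```text
10.05 [ 0.52354994 -0.00239268  0.07519744] 174.49599681441063 [ 0.11 -2.45  6.38] [-0.816  0.206 -0.062] 0.008850357727754879 61.29887580871582 [ 0.37  0.29 -0.54  0.   -0.74 -2.04]
```

>>> servo_tool(commands=[0,0,0,4,1,0,0,0,3,1,0,0,0,0,1])

```text
t: 10.35
tool_pos: [0.5235, -0.0024, 0.0752]
eef_rot: [0.001, 0.108, 0.994, -0.0]
ft_force: [-0.6, -2.2, 6.8]
gripper_width: 0.009
finger_force: 61.3
```

```bash
python3 - <<'E'
from h import *
o=arm.get_obs();print(o["t"],o["tool_pos"],yaw(o),o["moment"].round(3),o["joint_torque"].round(2))
E
```

```text
10.35 [ 0.52351398 -0.00241601  0.07517694] 167.5975461955359 [-0.916  0.219 -0.05 ] [  1.33 -42.04  19.95   3.87   0.52  -0.6 ]
```

>>> servo_tool(commands=[0,0,0,3,1,0,0,0,3,1,0,0,0,0,1])

```text
t: 10.65
tool_pos: [0.5236, -0.0024, 0.0752]
eef_rot: [0.001, 0.158, 0.987, -0.0]
ft_force: [-1.6, -2.3, 6.4]
gripper_width: 0.0087
finger_force: 70.2
```

```bash
python3 - <<'E'
from h import *
o=arm.get_obs();print(o["t"],o["tool_pos"],yaw(o),o["moment"].round(3),o["joint_torque"].round(2))
E
```

```text
10.65 [ 0.52355112 -0.00243095  0.07523619] 161.77189165877763 [-0.799  0.378  1.479] [ -0.38 -42.27  20.33   2.89   0.65  -2.17]
```

Torque jumped to 1.5 N m, so the key is at its stop. I'll release it, rise and check.

>>> servo_tool(commands=[0,0,0,0,-1,0,0,0,0,-1,0,0,0,0,-1,0,0,0,0,-1,0,0,-4,0,-1,0,0,-4,0,-1,-1,0,-3,0,-1,-1.8,0.4,0,0,-1,0,0,0,0,-1])

```text
t: 11.55
tool_pos: [0.5527, -0.0071, 0.1854]
eef_rot: [0.001, 0.159, 0.987, 0.001]
ft_force: [-0.8, 0.2, -0.7]
gripper_width: 0.0854
finger_force: 0.0
```

```bash
python3 - <<'E'
from h import *
o=arm.get_obs();im=arm.get_image("wrist");print(o["t"],o["tool_pos"],yaw(o),o["joints"].round(2))
c=im[60:300,160:480];cv2.imwrite("pics/w4.png",cv2.resize(c,None,fx=2.5,fy=2.5,interpolation=cv2.INTER_CUBIC)[:,:,::-1])
np.save("tim2_T.npy",camT("wrist",o)[1])
E
```

```text
11.55 [ 0.55272214 -0.00707179  0.18536893] 161.65895436386327 [ 0.34  0.21 -0.35  0.   -1.01 -2.23]
```

View pics/w4.png

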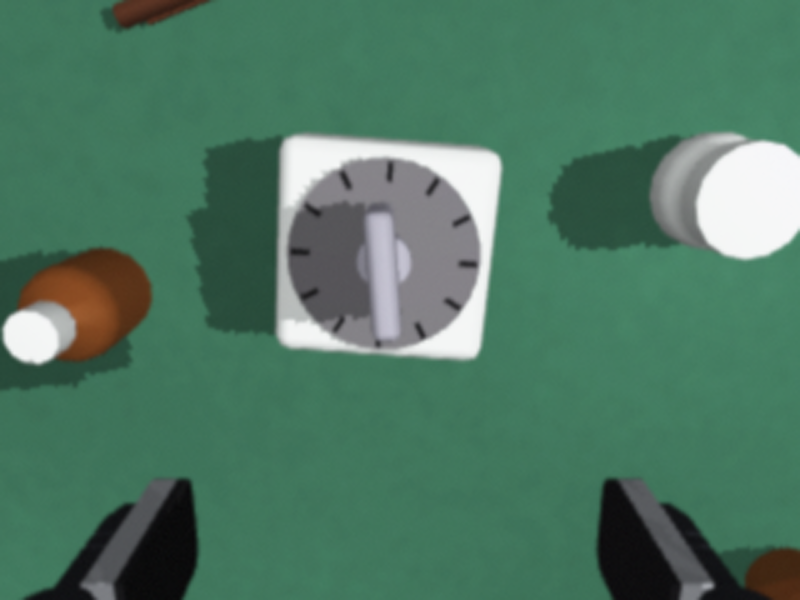

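The key now runs from (379,212) to (389,338), which puts it at about 171.6°, or 3.0 rad: fully wound. Next, the cover.

>>> servo_tool(commands=[0.8,4,0,0,-1,1,4,0,0,-1,1,4,0,0,-1,1,4,0,0,-1,1,4,0,0,-1,1,4,0,0,-1,1,4,1.5,0,-1,0,0.4,1.5,0,-1,0,0,1.5,0,-1,0,0,0,0,-1])

```text
t: 12.6
tool_pos: [0.5733, 0.2827, 0.1358]
eef_rot: [-0.002, 0.159, 0.987, -0.002]
ft_force: [-0.4, -1.0, -0.1]
gripper_width: 0.0854
finger_force: 0.0
```

```bash
python3 - <<'E'
from h import *
o=arm.get_obs();im=arm.get_image("wrist");print(o["t"],o["tool_pos"],yaw(o),o["joints"].round(2))
c=im[60:300,160:480];cv2.imwrite("pics/w5.png",cv2.resize(c,None,fx=2.5,fy=2.5,interpolation=cv2.INTER_CUBIC)[:,:,::-1])
np.save("cov_T.npy",camT("wrist",o)[1])
E
```

```text
12.6 [0.5733237  0.28269669 0.1358212 ] 161.6765657412229 [ 0.76  0.39 -0.21 -0.   -0.98 -2.65]
```

View pics/w5.png

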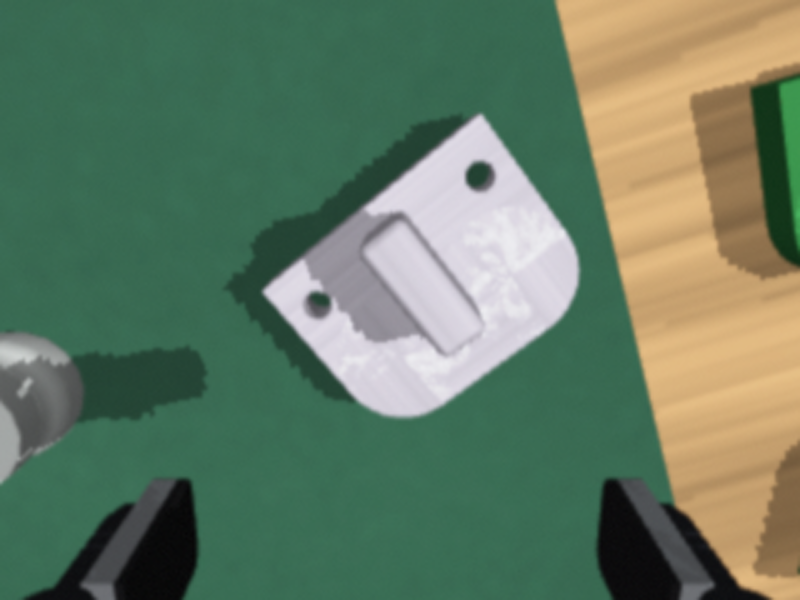

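The cover's back corners are at (263,291) and (481,114), its holes at (318,303) and (480,176), and its rib runs from about (385,235) to (463,338). The rounded end faces lower right.

```bash
python3 - <<'E'
from h import *
o=arm.get_obs();K=arm.get_calibration("wrist")["intrinsics"];T=np.load("cov_T.npy")
f=lambda c:(np.array(c)+.5)/2.5-.5+[160,60]
n=np.nan
v,e=fit(K,T,f([(263,291),(481,113),(318,303),(480,176),(440,413),(560,325)]),[(-30,-48,20),(-30,48,20),(-14,-36,20),(-14,36,20),(44,n,20),(44,n,20)],(.55,.29,0))
print(v,e);np.save("cov_pose.npy",v)
R2=R.from_euler('z',v[2],degrees=True).as_matrix()
q=np.array([(23,9,48),(23,-9,48),(-23,-9,48),(-23,9,48)])/1000@R2.T+[v[0],v[1],0];print(((proj(K,T,q)-[160,60])*2.5).round(0))
print(delta(o,[v[0],v[1],.106],v[2]+180), delta(o,[v[0],v[1],.106],v[2]))
E
```

```text
[ 0.54993176  0.2980285  20.22052262] [-0.47  0.08 -0.52 -0.2  -1.04  0.48 -0.59 -0.37  1.53  1.09]
[[492. 330.]
 [446. 364.]
 [356. 253.]
 [402. 216.]]
(array([2.78, 0.69, 3.15]), np.float64(-38.550312273086774)) (array([2.78, 0.69, 3.15]), np.float64(141.44968772691323))
```

>>> servo_tool(commands=[0.1,1.1,1,0,-1,0,1.2,1,0,-1,0,0,1.1,-8.2,-1,0,0,0,-8.2,-1,0,0,0,-8.2,-1,0,0,0,-8.2,-1,0,0,0,-8.4,-1,0,0,0,0,-1])

```text
t: 13.45
tool_pos: [0.5821, 0.3064, 0.108]
eef_rot: [0.0, -0.199, 0.98, 0.0]
ft_force: [0.3, -0.2, 0.0]
gripper_width: 0.0857
finger_force: 0.0
```

```bash
python3 - <<'E'
from h import *
o=arm.get_obs();im=arm.get_image("wrist");print(o["t"],o["tool_pos"],yaw(o),o["joints"].round(2))
c=im[60:300,160:480];cv2.imwrite("pics/w6.png",cv2.resize(c,None,fx=2.5,fy=2.5,interpolation=cv2.INTER_CUBIC)[:,:,::-1])
np.save("cov_T.npy",camT("wrist",o)[1])
E
```

```text
13.45 [0.58206296 0.30637199 0.10799854] -157.00402806802438 [ 0.78  0.44 -0.2  -0.   -0.93 -1.95]
```

View pics/w6.png

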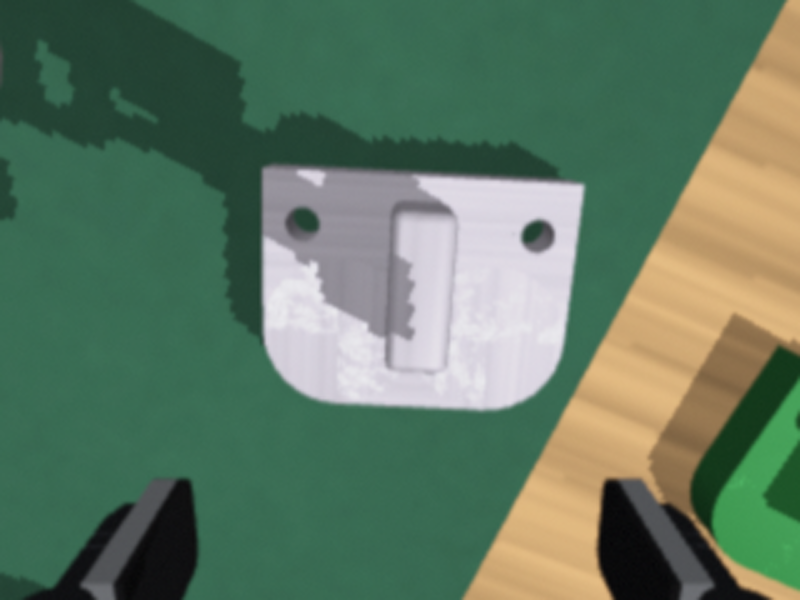

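The view matches the base view closely: back corners (263,166) and (583,184), holes (302,223) and (538,235), front edge through (340,402)–(490,409).

```bash
python3 - <<'E'
from h import *
o=arm.get_obs();K=arm.get_calibration("wrist")["intrinsics"];T=np.load("cov_T.npy")
f=lambda c:(np.array(c)+.5)/2.5-.5+[160,60]
n=np.nan
v,e=fit(K,T,f([(263,166),(583,184),(340,402),(490,409),(263,290),(570,290),(302,223),(538,235)]),[(-30,-48,20),(-30,48,20),(44,n,20),(44,n,20),(n,-48,20),(n,48,20),(-14,-36,20),(-14,36,20)],(.55,.29,20))
print(v,e);np.save("cov_pose.npy",v)
print(delta(o,[v[0],v[1],.042],v[2]+180))
E
```

```text
[ 0.54916362  0.29729597 19.9924838 ] [-0.07  0.43  0.13 -0.46  0.02 -0.1   0.16 -0.14  0.08  0.11 -0.06 -0.09]
(array([3.38, 0.44, 6.61]), np.float64(2.6963433859764336))
```

>>> servo_tool(commands=[1.7,0.22,0,2.7,-1,1.5,0.3,2,0,-1,0,0,2,0,-1,0,0,1,0,-1,0,0,0,0,-1])

```text
t: 14.0
tool_pos: [0.5497, 0.2986, 0.0569]
eef_rot: [-0.001, -0.174, 0.985, -0.001]
ft_force: [-0.0, -0.9, 0.7]
gripper_width: 0.0853
finger_force: 0.0
```

```bash
python3 - <<'E'
from h import *
o=arm.get_obs();v=np.load("cov_pose.npy");print(o["tool_pos"],delta(o,[v[0],v[1],.041],v[2]+180))
E
```

```text
[0.54974449 0.29855191 0.05685967] (array([ 0.09, -0.1 ,  1.59]), np.float64(0.032160501898715665))
```

>>> servo_tool(commands=[0.1,-0.1,0.8,0,-1,0,0,0.8,0,-1,0,0,0,0,1,0,0,0,0,1,0,0,0,0,1,0,0,0,0,1,0,0,0,0,1,0,0,0,0,1], grip_force=30)

```text
t: 14.8
tool_pos: [0.5499, 0.298, 0.0428]
eef_rot: [0.0, -0.175, 0.985, 0.0]
ft_force: [-1.0, 0.2, 2.9]
gripper_width: 0.0175
finger_force: 30.3
```

>>> servo_tool(commands=[0,0,0,0,1,0,0,0,0,1,0,0,-2,0,1,0,0,-2.5,0,1,0,0,-2.5,0,1,0,0,0,0,1], grip_force=80)

```text
t: 15.4
tool_pos: [0.5509, 0.2986, 0.1153]
eef_rot: [0.002, -0.175, 0.985, 0.001]
ft_force: [0.1, 0.2, -3.3]
gripper_width: 0.0163
finger_force: 78.5
```

```bash
python3 - <<'E'
from h import *
o=arm.get_obs();im=arm.get_image("wrist");print(o["t"],o["tool_pos"],yaw(o),o["ft_force"],o["gripper_width"])
c=im[130:400,140:500];cv2.imwrite("pics/w7.png",cv2.resize(c,None,fx=2.2,fy=2.2,interpolation=cv2.INTER_CUBIC)[:,:,::-1])
np.save("grip_tool.npy",tool(o))
E
```

```text
15.4 [0.55087461 0.29859694 0.11531152] -159.80752191113956 [ 0.11277682  0.24176527 -3.34458443] 0.016271703199720582
```

View pics/w7.png

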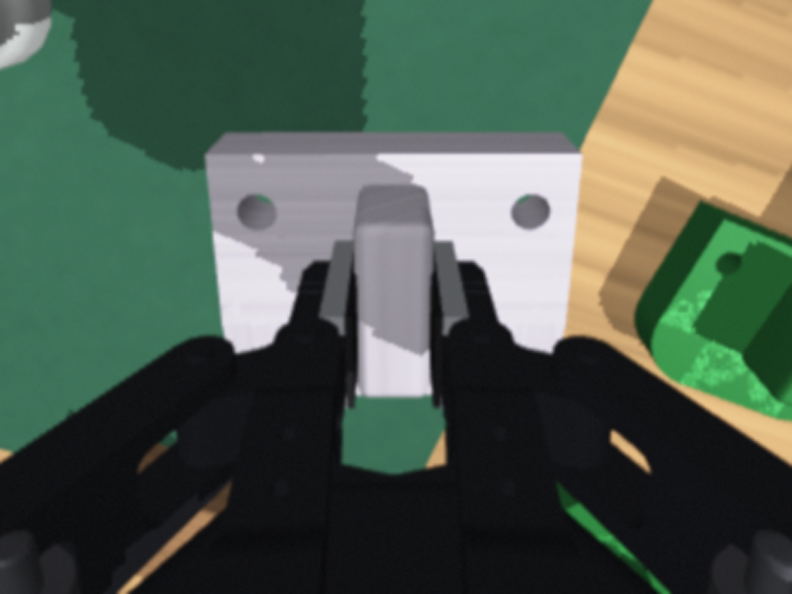

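The cover is held square: back corners at (206,154) and (580,154), holes at (256,212) and (531,212) in the crop (scale 2.2, offset 140,130).

```bash
cat > tgt.py <<'E'
from h import *
k=arm.get_calibration("wrist");K=k["intrinsics"]
F=np.diag([1.,-1,-1,1]);T=F@k["tool_from_camera"]   # frame: tool turned z-up
px=(np.array([(206,154),(580,154),(256,212),(531,212),(214,240),(575,240)])+.5)/2.2-.5+[140,130]
def g(zt):
    # in this frame cover heading is 180
    n=np.nan
    pts=[(-30,-48,zt*1000),(-30,48,zt*1000),(-14,-36,zt*1000),(-14,36,zt*1000),(n,-48,zt*1000),(n,48,zt*1000)]
    return fit(K,T,px,pts,(0,0,180))
c,e=g(-.0228)
b=np.load("base_pose.npy")
h=b[2]-c[2]  # world heading of tool x
r=np.radians(h);P=b[:2]-np.array([[np.cos(r),-np.sin(r)],[np.sin(r),np.cos(r)]])@c[:2]
if __name__=="__main__":
    for z in(-.020,-.0228,-.025):print(z,*g(z))
    o=arm.get_obs();print("cover in tool",c,"target",P,h,yaw(o),o["joints"].round(2));print(delta(o,[*P,.15],h))
E
python3 tgt.py
```

```text
-0.02 [1.70956766e-03 1.67295818e-03 1.80082156e+02] [ 0.12  1.42  0.23 -1.73 -0.21  0.73 -0.14 -0.82  1.24 -0.84]
-0.0228 [6.30251892e-04 1.67270800e-03 1.80083752e+02] [-0.03  0.52  0.08 -0.84 -0.06  0.05  0.02 -0.14  0.34  0.07]
-0.025 [-2.17781788e-04  1.67250738e-03  1.80085034e+02] [-0.15 -0.18 -0.04 -0.14  0.05 -0.49  0.14  0.39 -0.37  0.79]
cover in tool [6.30251892e-04 1.67270800e-03 1.80083752e+02] target [ 0.50265703 -0.27035166] -202.68143826800025 -159.83899684500085 [ 0.81  0.39 -0.27 -0.   -0.91 -2.03]
(array([ 24.01, -51.72,  -3.77]), np.float64(42.8424414229994))
```

>>> servo_tool(commands=[0,0,-2.5,0,1,0,0,-3,0,1,0.6,-1.3,0,0,1,1.2,-2.6,0,0,1,1.7,-3.6,0,0,1,1.7,-3.6,0,0,1,1.7,-3.6,0,0,1,1.7,-3.6,0,0,1,1.7,-3.6,0,0,1,1.7,-3.6,0,0,1])

```text
t: 16.45
tool_pos: [0.523, 0.0149, 0.1654]
eef_rot: [-0.002, -0.175, 0.985, 0.0]
ft_force: [0.9, -0.4, -2.0]
gripper_width: 0.0167
finger_force: 78.5
```

>>> servo_tool(commands=[1.7,-3.6,0,0,1,1.7,-3.6,0,0,1,1.7,-3.6,0,0,1,1.7,-3.6,0,0,1,1.7,-3.6,0,0,1,1.7,-3.6,0,7,1,1.2,-2.5,0,7,1,0,0,0,7,1,0,0,0,7,1,0,0,0,7,1])

```text
t: 17.45
tool_pos: [0.4959, -0.2483, 0.165]
eef_rot: [-0.002, 0.132, 0.991, 0.0]
ft_force: [-0.3, -0.3, -2.8]
gripper_width: 0.016
finger_force: 78.8
```

>>> servo_tool(commands=[0,0,0,7,1,0,0,0,0,1])

```text
t: 17.65
tool_pos: [0.4962, -0.248, 0.1653]
eef_rot: [-0.002, 0.191, 0.982, 0.0]
ft_force: [0.7, 0.0, -2.2]
gripper_width: 0.0164
finger_force: 78.8
```

```bash
python3 - <<'E'
from tgt import *
o=arm.get_obs();print(o["t"],o["tool_pos"],o["gripper_width"],delta(o,[*P,.115],h))
E
```

```text
17.65 [ 0.49617479 -0.24796592  0.16533245] 0.016354362644073004 (array([-1.34, -1.89,  5.03]), np.float64(0.6996751196001014))
```

>>> servo_tool(commands=[-0.7,-0.9,0,0.7,1,-0.6,-1,2,0,1,0,0,2,0,1,0,0,1.8,0,1,0,0,0,0,1,0,0,0,0,1])

```text
t: 18.25
tool_pos: [0.5024, -0.271, 0.109]
eef_rot: [-0.001, 0.195, 0.981, -0.0]
ft_force: [0.9, 0.2, -1.8]
gripper_width: 0.0167
finger_force: 78.8
```

```bash
python3 - <<'E'
from tgt import *
o=arm.get_obs();print(o["t"],o["tool_pos"],o["ft_force"],[delta(o,[*P,.079],h)]);print(tool(o)[:3,2])
im=arm.get_image("wrist");c=im[130:400,140:500];cv2.imwrite("pics/w8.png",cv2.resize(c,None,fx=2.2,fy=2.2,interpolation=cv2.INTER_CUBIC)[:,:,::-1])
E
```

```text
18.25 [ 0.50235024 -0.27097937  0.10903407] [ 0.85883584  0.16036157 -1.82093556] [(array([0.11, 0.01, 3.  ]), np.float64(0.23711793876339016))]
[-1.29011970e-03 -6.99055107e-05 -9.99999165e-01]
```

View pics/w8.png

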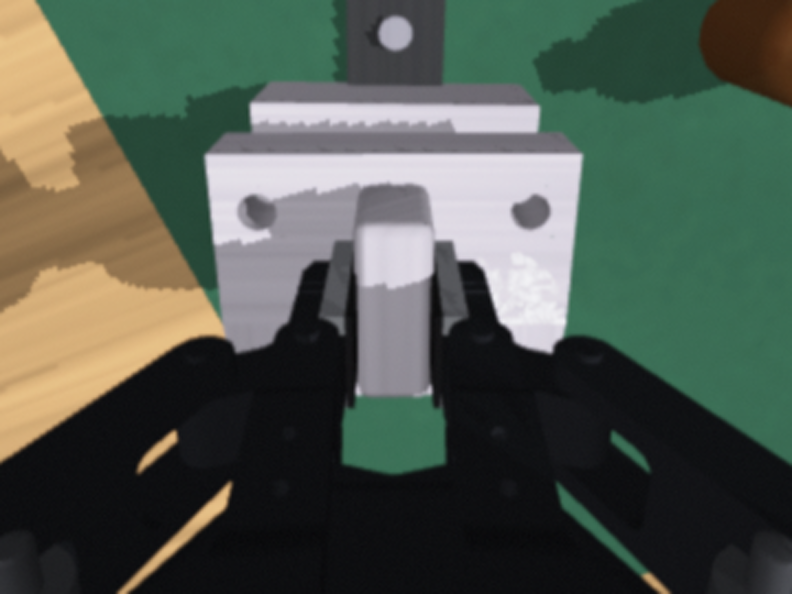

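The base's back corners are visible at (251,103) and (540,104), with the cover's at (206,154) and (581,154). I'll refine the alignment from this picture.

```bash
python3 - <<'E'
from tgt import *
o=arm.get_obs();zt=-(o["tool_pos"][2]-.036)
px2=(np.array([(251,103),(540,104),(395,103.5)])+.5)/2.2-.5+[140,130]
n=np.nan
bb,e=fit(K,T,px2,[(-30,-48,zt*1e3),(-30,48,zt*1e3),(-30,n,zt*1e3)],(0,0,180))
print("base in tool(zup)",bb,e,"cover",c, "tool move cm", (bb[0]-c[0])*100, -(bb[1]-c[1])*100)
E
```

```text
base in tool(zup) [1.85371592e-04 5.38023422e-04 1.79806016e+02] [-0.    0.11 -0.   -0.11  0.  ] cover [-5.16802472e-04  1.03587041e-03  1.80078667e+02] tool move cm 0.07021740634654405 0.04978469861260888
```

>>> servo_tool(commands=[0.09,0.03,0,0.25,1,0,0,0.5,0,1,0,0,0.5,0,1,0,0,0.5,0,1,0,0,0,0,1], grip_force=100)

```text
t: 18.8
tool_pos: [0.5012, -0.2697, 0.0934]
eef_rot: [-0.001, 0.197, 0.98, 0.0]
ft_force: [-0.5, 0.3, -3.1]
gripper_width: 0.0162
finger_force: 102.1
```

```bash
python3 - <<'E'
from h import *
o=arm.get_obs();print(o["t"],o["tool_pos"],o["ft_force"],o["moment"],yaw(o))
print([arm.get_calibration("wrist")["tool_from_camera"][:2,3] for _ in range(3)])
E
```

```text
18.8 [ 0.50119275 -0.26973402  0.09338953] [-0.51566614  0.34820043 -3.08493444] [ 0.00963748  0.09589502 -0.00537823] 157.22415965997885
[array([ 0.07848454, -0.00108859]), array([ 0.07848454, -0.00108859]), array([ 0.07848454, -0.00108859])]
```

>>> servo_tool(commands=[0,0,0.3,0,1,0,0,0.3,0,1,0,0,0.2,0,1,0,0,0,0,1])

```text
t: 19.2
tool_pos: [0.5016, -0.2699, 0.0859]
eef_rot: [-0.0, 0.197, 0.98, 0.0]
ft_force: [0.0, 0.1, -4.5]
gripper_width: 0.0162
finger_force: 102.1
```

```bash
python3 - <<'E'
from h import *
o=arm.get_obs();print(o["t"],o["tool_pos"],o["ft_force"],o["moment"],yaw(o))
E
```

```text
19.2 [ 0.50156095 -0.26989847  0.08591447] [ 0.02508096  0.12056356 -4.46433793] [0.01903687 0.02521597 0.00591615] 157.22068914730474
```

>>> servo_tool(commands=[0,0,0.2,0,1,0,0,0.2,0,1,0,0,0.1,0,1,0,0,0,0,1])

```text
t: 19.6
tool_pos: [0.502, -0.27, 0.0819]
eef_rot: [0.0, 0.197, 0.98, -0.0]
ft_force: [-2.0, 2.1, 5.9]
gripper_width: 0.0156
finger_force: 103.4
```

>>> servo_tool(commands=[0,0,0.1,0,1,0,0,0.1,0,1,0,0,0,0,1])

```text
t: 19.9
tool_pos: [0.502, -0.2701, 0.0801]
eef_rot: [0.0, 0.197, 0.98, -0.0]
ft_force: [-1.9, 0.8, 8.4]
gripper_width: 0.0158
finger_force: 103.7
```

>>> servo_tool(commands=[0,0,0.1,0,1,0,0,0,0,1])

```text
t: 20.1
tool_pos: [0.502, -0.2701, 0.0792]
eef_rot: [0.0, 0.197, 0.98, -0.0]
ft_force: [-3.0, 2.9, 8.4]
gripper_width: 0.0158
finger_force: 103.9
```

>>> servo_tool(commands=[0,0,0.05,0,1,0,0,0.05,0,1,0,0,0,0,1])

```text
t: 20.4
tool_pos: [0.502, -0.2701, 0.079]
eef_rot: [0.001, 0.197, 0.98, -0.0]
ft_force: [-5.7, 4.6, 15.9]
gripper_width: 0.0157
finger_force: 105.1
```

>>> servo_tool(commands=[0,0,0.05,0,1,0,0,0,0,1])

```text
t: 20.6
tool_pos: [0.502, -0.2701, 0.079]
eef_rot: [0.001, 0.197, 0.98, -0.0]
ft_force: [-7.0, 5.1, 19.9]
gripper_width: 0.0156
finger_force: 105.8
```

>>> servo_tool(commands=[0.03,0,0.03,0,1,0,0,0,0,1,0,0,0,0,1,0,0,0,0,1])

```text
t: 21.0
tool_pos: [0.502, -0.2701, 0.079]
eef_rot: [0.001, 0.197, 0.98, -0.0]
ft_force: [-7.9, 5.5, 21.1]
gripper_width: 0.0156
finger_force: 105.9
```

```bash
python3 - <<'E'
from h import *
o=arm.get_obs();print(o["t"],o["tool_pos"],o["ft_force"].round(1),o["moment"].round(2),tool(o)[:3,2].round(4),(tool(o)[:3,:3].T@o["ft_force"]).round(1))
E
```

```text
21.0 [ 0.5019537  -0.27005541  0.07900582] [-7.9  5.5 21.1] [ 1.96  2.55 -0.06] [ 0.0017 -0.001  -1.    ] [  9.4   2.  -21.1]
```

```bash
python3 -c "
from rig import arm
print(arm.job_done())"
```

```text
the job is handed in; nothing more can be done
None
```

I wound the timer key to its stop (about 3.0 rad by the camera) and set the cover on the dowels, rounded end over rounded end. I handed the job in at about 21 s with the gripper still pressing the cover shut at about 21 N; shut is judged from the height and force readings, with no final picture.

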